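# Turn instrument wheels over into the empty tray

## Robot

A 6-joint arm with a two-finger parallel gripper is mounted at the origin on the work surface. World frame = base frame: x ahead of the robot, y to its left, z up, the work surface at z = 0. Lengths are in m, angles in rad, forces in N, time in s.
With the tool pointing down it reaches from about 0.3 to 0.85 m from the base axis. Payload 5.4 kg.
Tool frame: the origin (TCP) lies between the finger pads; the fingertips stand 25 mm ahead of it and the grasp point (between the pads) lies 6 mm ahead of it; z points along the fingers, y is the direction in which the jaws open and shut (so a half turn about z gives the same grasp; the last joint's range is limited). The gripper opens to 85 mm and grips with 20 to 120 N. Pads are 22 mm wide; open, the fingers measure 114 mm over their backs; the gripper's body (76 mm by 85 mm) begins 54 mm behind the grasp point. The pads swing forward as they close: fully open they stand 13 mm farther back than shut.
Start: joints at [-1.508, 0.158, 1.597, -0, 1.386, -0.21], TCP at [0.155, -0.554, 0.219] pointing down, gripper open.
Joint ranges: [-2.91, 2.91], [-0.94, 2.29], [0.18, 2.7], [-1.29, 4.43], [0.17, 2.64], [-3, 3]. Speed limits (rad/s): [2.57, 2.57, 3.14, 3.14, 3.14, 3.14].

## Interface

Orientations are given as [roll, pitch, yaw] about the fixed x, y, z axes, in that order (R = Rz(yaw) Ry(pitch) Rx(roll)).
In Python, from workcell import * gives the robot as it stands.
- The arm moves only by the tool jog_arm, never from a script. Its argument "rows" is a list of rows, each a list of 3 entries, a list of its own where there are three numbers: the finger opening in mm, from 0 to 85.4, then the shift along the tool's x, y, z in mm, then the turn about the tool's z in degrees. A call has 1 to 10 rows; each row is the pose to reach, as a shift and turn from the pose commanded when the call began, along the tool's axes at that moment; what a row does not reach only later rows make up. A row lasts 1/8 s, in which the tool goes at most 62.5 mm and 10.7 degrees, less where a joint would pass 70% of its speed; a pose out of reach is approached as far as the arm can. A call with a gripper value outside its range is refused whole. The fingers move at their own pace and stop on an object; "squeeze" is the grip in N (left out, the last holds). Time passes only in rows, so rows that repeat a pose let the fingers close. It gives the time, the measured TCP pose, the force and the opening at its end, in the units of the state.
- observe(): the state, without advancing time (a new reading comes with each control period).
- snapshot(name): name is "side" or "top" or "wrist"; returns a dict with "frame" (400x640x3 uint8, blue, green, red), "fovy" (degrees; the focal length in pixels is half the picture's height over the tangent of half this angle, whatever the lens; pixels are square), "cx", "cy" (the principal point, pixels), "camera_from_world" (4x4, takes a point from world to camera coordinates). Camera axes: x right, y down, z forward; pixel columns grow to the right and rows downward; lengths in m; the calibration is good to about 2 mm. A picture is of the moment at which its call begins. There is no depth.
- finish_job(): hands the job in, once; it reports no verdict.
The state is a dict: "time": time; "joint_pos": joint angles; "joint_vel": joint speeds; "joint_torque": joint torques, N m; "tcp_pos": TCP position; "tcp_rot": TCP orientation; "contact_force": force on the tool from outside, world axes, zero at the start; "wrist_torque": the same for the moment, N m; "grip_width": opening from 0.0 (shut) to 1.0 (fully open).
Only numpy, scipy, OpenCV 4.12 (cv2) and the standard library are available. Lean on these libraries where they do the work, as an engineer would, in place of code of your own. Each camera call takes 0.05 s, during which the arm holds its last target. There are 200 camera calls.

## Task

Take the empty black tray that matches the loaded one (same long outline, lying face-down on the mat), lay it face-down squarely on the loaded tray in the tray turner and let go. Then take the turner's handle bar and swing it steadily up and all the way over to the other side, so that both trays end upside down from where they were, still in the turner, with all three brass wheels lying in the pockets of the tray that was empty.

Things in the scene. Friction and masses are not known exactly. Their poses are not given: they have to be found in the camera images.
- empty_tray: Matching empty tray: black, 168 (x) x 64 (y) x 20 mm, 0.1 kg, three pockets 50 x 54 mm, 14 deep, in a row along x. Starts face-down on the mat at the robot's right. Grip rib mid-back: 12 mm thick along x, 30 along y, 26 high, top 46 mm above the bench. Origin: centre of the pocket face (underside at start); z out of the back, up at start. Other ribbed trays there are shorter: 92 x 92 and 104 x 64 mm.
- loaded_tray: The loaded tray: the same without a rib, pockets up, loose in the nest of the turner's swinging leaf, underside 40 mm, rim 60 mm above the bench. Origin: centre of its underside, z to its open side, x along its length, parallel to the hinge; y from the handle bar to the hinge. Stops on the hinge side (to 78 mm above the bench) leave a tray on top 12 mm of play; the catch leaf behind them rises to 156 mm.
- turner_handle (a point): Middle of the swinging leaf's handle bar: steel, 10 mm diameter, 80 mm free length, parallel to the hinge, 107 mm from the loaded tray's centre line, 70 mm clear of the leaf; 60 mm above the bench at start and end. It moves on a half circle of 165 mm radius about the hinge, up, over and down to its stop on the far side. Needs 4 to 8 N, stays where left, may turn between the fingers.
- turner_hinge (a point): Middle of the turner's hinge axis, 60 mm above the bench, level with the bar at the start and 165 mm from it, beyond the loaded tray. A stiff catch leaf on the same hinge stands almost upright (leaning up to 10 degrees away); when the swinging leaf nears upright, the trays meet it, and it backs them all the way down on the far side, so they stay together.
- wheel_a: The first brass wheel: a plain disc with a dark centre, 30 mm diameter, 12 mm thick, 50 g, smooth. Origin at its centre. It starts lying flat, loose and wholly below the rim in its own pocket of the loaded tray.
- wheel_b: The middle brass wheel: a plain disc with a dark centre, 30 mm diameter, 12 mm thick, 50 g, smooth. Origin at its centre. It starts lying flat, loose and wholly below the rim in its own pocket of the loaded tray.
- wheel_c: The third brass wheel: a plain disc with a dark centre, 30 mm diameter, 12 mm thick, 50 g, smooth. Origin at its centre. It starts lying flat, loose and wholly below the rim in its own pocket of the loaded tray.
Mind the look-alikes: they are no part of the job. What is shaped like the empty_tray but pink is not meant. Leave any purple look-alike of the wheel_b alone.

How it is judged:
By the outcome, as a careful person would: the job done as asked, in the order asked, and still so for the second after the job is handed in, with the robot touching nothing.
It also fails if it takes over 66 s, if anything falls off the work surface, if the arm or the gripper's body presses on something with over 40 N, if the wrist force passes 120 N, or if a joint passes its speed limit or range.

## Working session

There is one attempt and no reset: what is moved stays moved. The work goes in short steps, Python scripts to look and compute and a tool call to move; the robot and the scene stay as the last step left them, time stands still between calls to the robot, and variables do not carry over. Pictures are saved under pics/ and viewed, about 8 in all and at most 12, crops included, and the job is handed in when it is done.

Besides the shell and the picture viewer there is one more tool, called as name([rows], argument=value, ...), one row to a line, values as JSON. jog_arm: Moves the arm, as the interface text tells. Its arguments: {"type":"object","properties":{"rows":{"type":"array"},"squeeze":{"type":"number"}},"required":["rows"]}

```bash
ls; mkdir -p pics; python3 - <<'E'
from workcell import *
import cv2, numpy as np
s=observe(); print({k:np.round(v,3).tolist() for k,v in s.items()})
for n in ("top","side"):
    d=snapshot(n); cv2.imwrite(f"pics/{n}0.png",d["frame"]); print(n,d["fovy"],d["cx"],d["cy"],np.round(d["camera_from_world"],4).tolist())
E
```

```text
pics
{'time': 0.0, 'joint_pos': [-1.508, 0.159, 1.598, -0.0, 1.386, -0.21], 'joint_vel': [-0.001, 0.001, -0.001, -0.001, 0.0, -0.001], 'joint_torque': [0.002, -39.6, -33.143, 0.0, 0.009, -0.0], 'tcp_pos': [0.155, -0.553, 0.218], 'tcp_rot': [-3.14, -0.0, 0.273], 'contact_force': [0.436, -0.393, -0.489], 'wrist_torque': [0.035, -0.014, -0.02], 'grip_width': 0.998}
top 50.403206555941914 322.9009528695598 202.3913230711476 [[0.0087, -0.9998, 0.0162, -0.1313], [-0.9995, -0.0092, -0.031, 0.3994], [0.0311, -0.0159, -0.9994, 0.9475], [0.0, 0.0, 0.0, 1.0]]
side 44.20045559969061 311.926033526281 202.37228981030532 [[-0.9988, -0.0489, 0.0033, 0.4187], [-0.0375, 0.7181, -0.6949, 0.1692], [0.0316, -0.6942, -0.7191, 0.9982], [0.0, 0.0, 0.0, 1.0]]
```

View pics/top0.png

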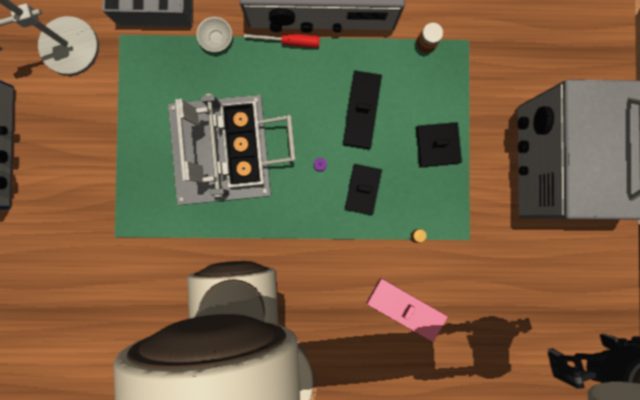

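View pics/side0.png

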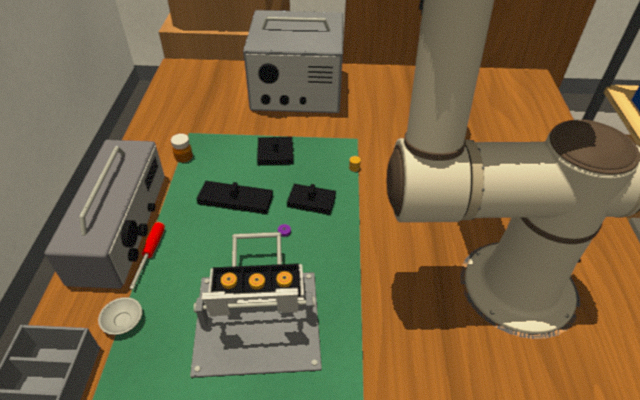

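The top view shows the long black ribbed tray at about (363,109). The turner is at (225,145), with its bar at (291,140) and its hinge to the left near (208,150). The purple disc and the pink tray are decoys. Next I'll measure.

```bash
cat > h.py <<'E'
import cv2, numpy as np
def ray(d,uv,z):
    f=200/np.tan(np.radians(d["fovy"])/2); T=np.array(d["camera_from_world"]); R=T[:3,:3]; c=-R.T@T[:3,3]
    v=R.T@np.array([(uv[0]-d["cx"])/f,(uv[1]-d["cy"])/f,1]); return (c+v*(z-c[2])/v[2])
def proj(d,p):
    f=200/np.tan(np.radians(d["fovy"])/2); q=np.array(d["camera_from_world"])@np.append(p,1); return np.array([f*q[0]/q[2]+d["cx"],f*q[1]/q[2]+d["cy"]])
E
python3 - <<'E'
from workcell import *
from h import *
d=snapshot("top"); im=d["frame"]
m=(im.max(2)<60).astype(np.uint8); m[:, :335]=0; m[:,400:]=0; m[:60]=0; m[160:]=0
c=max(cv2.findContours(m,0,2)[0],key=cv2.contourArea); b=cv2.boxPoints(cv2.minAreaRect(c))
P=np.array([ray(d,q,.02)[:2] for q in b]); print("tray px",b.tolist(),"\nworld",P.round(4).tolist(),"c",P.mean(0),"sides",np.linalg.norm(P-np.roll(P,1,0),axis=1))
hsv=cv2.cvtColor(im,cv2.COLOR_BGR2HSV)
o=((hsv[...,0]>8)&(hsv[...,0]<22)&(hsv[...,1]>120)&(hsv[...,2]>170)).astype(np.uint8); o[:100]=0;o[190:]=0;o[:,:225]=0;o[:,260:]=0
for c in cv2.findContours(o,0,2)[0]:
    if cv2.contourArea(c)>30:
        (u,v),r=cv2.minEnclosingCircle(c); print("wheel",u,v,r,ray(d,(u,v),.058))
cv2.imwrite("pics/c1.png",cv2.resize(im[80:220,160:300],None,fx=4,fy=4,interpolation=cv2.INTER_CUBIC))
E
```

```text
tray px [[341.6054382324219, 144.8324432373047], [353.3865051269531, 70.21891021728516], [381.4756774902344, 74.65403747558594], [369.6946105957031, 149.267578125]] 
world [[0.5289, -0.168], [0.6971, -0.1932], [0.688, -0.2563], [0.5196, -0.2307]] c [ 0.60839845 -0.21206373] sides [0.06340868 0.17014133 0.06378684 0.17027103]
wheel 243.39361572265625 168.0957489013672 6.7284321784973145 [0.47040015 0.04281702 0.058     ]
wheel 240.5 143.5 6.670932292938232 [0.52286275 0.04972361 0.058     ]
wheel 240.0 118.75 6.600289344787598 [0.57589697 0.05156849 0.058     ]
```

View pics/c1.png

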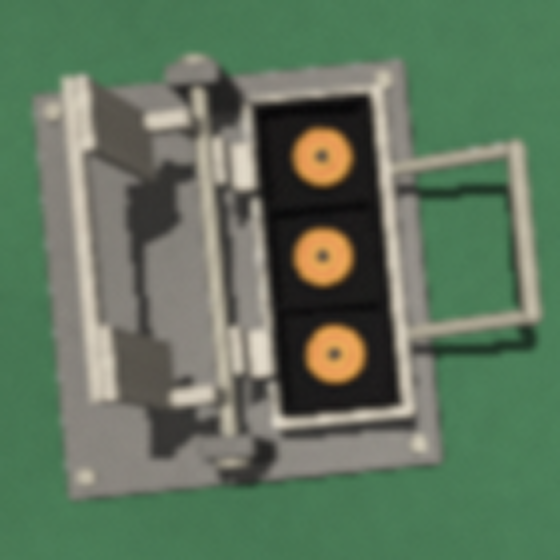

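```bash
python3 - <<'E'
from workcell import *
from h import *
d=snapshot("top")
w=lambda u,v,z:ray(d,(160+u/4-.4,80+v/4-.4),z)[:2]
T=[w(*p,.06) for p in[(253,105),(372,97),(400,408),(277,418)]]
b=[w(518,147,.06),w(531,318,.06)]; h=[w(200,92,.06),w(230,432,.06)]
ang=lambda p,q:np.degrees(np.arctan2(*(p-q)[::-1]))
print("tray",np.mean(T,0),[np.linalg.norm(T[i]-T[i-1]) for i in range(4)],ang(T[0],T[3]),ang(T[1],T[2]))
print("bar",b,np.mean(b,0),ang(*b),"hinge",np.mean(h,0),ang(*h))
E
```

```text
tray [0.52201903 0.0483483 ] [np.float64(0.16747017250773943), np.float64(0.06332394337981846), np.float64(0.1668038630590988), np.float64(0.06516530347091797)] 5.252165056088328 5.885944921016696
bar [array([ 0.58189519, -0.05312107]), array([ 0.49046056, -0.06104938])] [ 0.53617787 -0.05708523] 4.955732031415877 hinge [0.51872181 0.10678629] 5.953138961141129
```

jog_arm([
  [50,[53,-21,0],-7],
  [50,[106,-42,0],-14],
  [50,[159,-62,0],-21],
  [50,[212,-83,0],-28],
  [50,[265,-104,0],-35],
  [50,[318,-125,0],-42],
  [50,[371,-145,0],-49],
  [50,[424,-166,0],-56],
  [50,[477,-187,0],-63],
  [50,[529,-207,0],-66],
])

```text
time: 1.45
tcp_pos: [0.6098, -0.2104, 0.2193]
tcp_rot: [-3.141, 0.0, 1.427]
contact_force: [-0.2, -1.0, -0.2]
grip_width: 0.58
```

```bash
cat >> h.py <<'E'
def shift(s,p):
    from scipy.spatial.transform import Rotation as R
    return (R.from_euler("xyz",s["tcp_rot"]).as_matrix().T@(np.array(p)-s["tcp_pos"])*1000).round(1)
E
python3 - <<'E'
from workcell import *
from h import *
d=snapshot("wrist"); s=observe(); print(s["time"],s["tcp_pos"],np.degrees(s["tcp_rot"]),s["joint_pos"])
print(proj(d,[.6084,-.2121,.046]),proj(d,[.6084,-.2121,.02]))
cv2.imwrite("pics/w1.png",d["frame"])
E
```

```text
1.5 [ 0.61392019 -0.20535099  0.21879579] [179.85062297  -0.22339823  82.09338651] [-0.51136846  0.34259336  1.37930322  0.00463487  1.41869238 -0.37406691]
[317.78330117 182.21407842] [317.87502651 177.28840086]
```

View pics/w1.png

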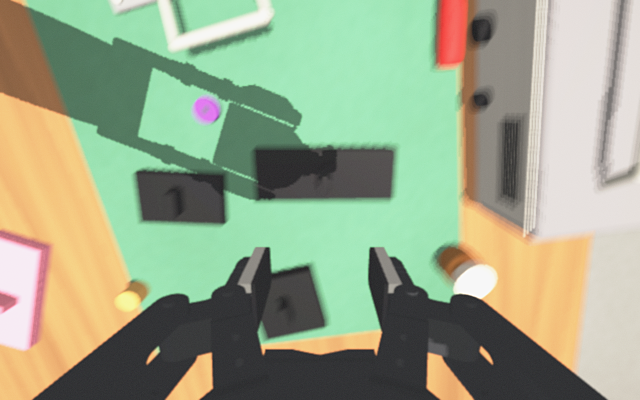

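The wrist view shows the tray face around (256–395, 148–198), with the rib near (325,165). The arm was still settling, so I'll measure again.

```bash
python3 - <<'E'
from workcell import *
from h import *
snapshot("wrist");snapshot("wrist");snapshot("wrist");d=snapshot("wrist"); s=observe(); print(s["time"],s["tcp_pos"],np.degrees(s["tcp_rot"]))
im=d["frame"]; m=(im.max(2)<75).astype(np.uint8); m[:135]=0;m[215:]=0;m[:,:240]=0;m[:,420:]=0
r=im[205:,:]
m=cv2.morphologyEx(m,cv2.MORPH_OPEN,np.ones((11,11)))
c=max(cv2.findContours(m,0,2)[0],key=cv2.contourArea); b=cv2.boxPoints(cv2.minAreaRect(c)); P=np.array([ray(d,q,.02)[:2] for q in b])
print(b.tolist(),P.round(4).tolist(),P.mean(0),np.linalg.norm(P-np.roll(P,1,0),axis=1))
x=P-np.roll(P,1,0); k=np.linalg.norm(x,axis=1).argmax(); print(np.degrees(np.arctan2(x[k,1],x[k,0])))
print("shift",shift(s,[*P.mean(0),.05]), proj(d,[.6084,-.2121,.02]))
cv2.imwrite("pics/w2.png",np.hstack([cv2.resize(im[130:220,230:420],None,fx=4,fy=4)]))
E
```

```text
1.7 [ 0.60819788 -0.21194666  0.21905265] [-1.79941991e+02  1.06864745e-02  8.16341013e+01]
[[252.0, 150.0], [336.0, 150.0], [336.0, 202.0], [252.0, 202.0]] [[0.5362, -0.1697], [0.6326, -0.1837], [0.6246, -0.2462], [0.5231, -0.2315]] [ 0.57912261 -0.2077847 ] [0.0631677  0.09748675 0.06303078 0.10261801]
171.75773174612783
shift [-1.000e-01 -2.920e+01  1.691e+02] [318.84327125 176.72598686]
```

View pics/w2.png

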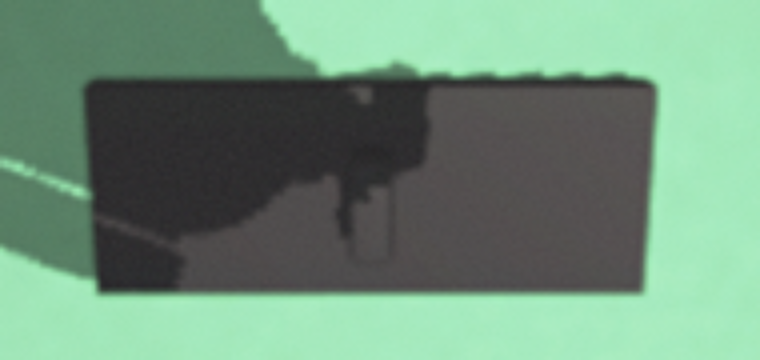

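```bash
python3 - <<'E'
from workcell import *
from h import *
d=snapshot("wrist"); s=observe()
f=lambda u,v:(230+u/4-.4,130+v/4-.4)
P=np.array([ray(d,f(*q),.02)[:2] for q in[(87,84),(653,84),(642,292),(98,292)]])
print(P.round(4),P.mean(0),np.linalg.norm(P-np.roll(P,1,0),axis=1),[np.degrees(np.arctan2(*(P[a]-P[b])[::-1])) for a,b in((1,0),(2,3))])
R=np.array([ray(d,f(*q),.046)[:2] for q in[(350,262),(391,262),(391,150),(350,150)]]); print("rib",R.mean(0),R.round(4).tolist())
print(shift(s,[*P.mean(0),.048]),shift(s,[*R.mean(0),.048]))
E
```

```text
[[ 0.5347 -0.1711]
 [ 0.6974 -0.1949]
 [ 0.6893 -0.2576]
 [ 0.5248 -0.2334]] [ 0.61156025 -0.21425119] [0.06314972 0.16438863 0.0631407  0.16632339] [np.float64(-8.340597407376462), np.float64(-8.33567363933091)]
rib [ 0.61163091 -0.21322502] [[0.6037, -0.2281], [0.6151, -0.2298], [0.6194, -0.1983], [0.6083, -0.1967]]
[ -1.2   4.  171.3] [-1.000e-01  4.000e+00  1.713e+02]
```

jog_arm([
  [45,[0,3,40],0],
  [45,[-1,4,80],0],
  [45,[-1,4,120],0],
  [45,[-1,4,145],0],
  [45,[-1,4,160],0],
  [45,[-1,4,168],0],
  [0,[-1,4,169],0],
  [0,[-1,4,169],0],
  [0,[-1,4,169],0],
  [0,[-1,4,169],0],
], squeeze=40)

```text
time: 3.0
tcp_pos: [0.6127, -0.2135, 0.0511]
tcp_rot: [3.141, 0.0, 1.425]
contact_force: [0.9, 0.2, 0.5]
grip_width: 0.001
```

jog_arm([
  [0,[0,0,0],0],
  [0,[0,0,-10],0],
  [0,[0,0,-30],0],
  [0,[0,0,-60],0],
  [0,[0,0,-100],0],
  [0,[0,0,-140],0],
  [0,[0,0,-160],0],
  [0,[0,0,-160],0],
  [0,[0,0,-160],0],
])

```text
time: 4.12
tcp_pos: [0.6115, -0.2129, 0.2085]
tcp_rot: [-3.139, -0.001, 1.425]
contact_force: [-0.1, -0.5, -0.3]
grip_width: 0.003
```

```bash
python3 - <<'E'
from workcell import *
from h import *
d=snapshot("wrist");s=observe(); print(s["time"],s["tcp_pos"],np.degrees(s["tcp_rot"]),s["grip_width"],s["contact_force"])
e=snapshot("side")
cv2.imwrite("pics/l1.png",np.vstack([cv2.resize(d["frame"],(480,300)),cv2.resize(e["frame"],(480,300))]))
a=np.radians(5.7)
print(shift(s,[.522,.0483,s["tcp_pos"][2]]))
E
```

```text
4.175 [ 0.61129944 -0.21283752  0.20807618] [-1.79787537e+02 -8.36396719e-02  8.16285847e+01] -0.0017854041548645003 [-0.83699008  0.17403609 -0.4860981 ]
[ 245.4 -126.4    0.8]
```

View pics/l1.png

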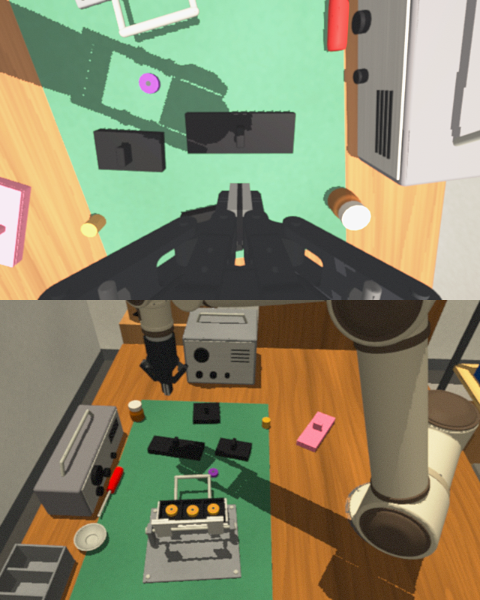

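The gripper closed on nothing. I'll check where the fingers really are in the cameras against the reported TCP.

```bash
python3 - <<'E'
from workcell import *
from h import *
s=observe(); p=np.array(s["tcp_pos"])
for n in("side","top","wrist"):
    d=snapshot(n); print(n,"tip",proj(d,p-[0,0,.025]),"tcp",proj(d,p),"rib top",proj(d,[.6115,-.2133,.046]))
    if n!="top": cv2.imwrite(f"pics/{n}_m.png",d["frame"])
    else: top=d["frame"]
side=cv2.imread("pics/side_m.png")
cv2.imwrite("pics/m.png",np.hstack([cv2.resize(side[60:260,140:340],(400,400)),cv2.resize(top[40:240,270:470],(400,400))]))
E
```

```text
side tip [225.71496501 138.61183834] tcp [224.22932319 129.05842299] rib top [232.97956018 185.46746135]
top tip [371.43349746  86.12906012] tcp [373.25022002  81.88496185] rib top [363.42005426 105.24537408]
wrist tip [318.23437797 231.26164405] tcp [317.99666799 248.16146168] rib top [319.131152   183.17896101]
```

View pics/m.png

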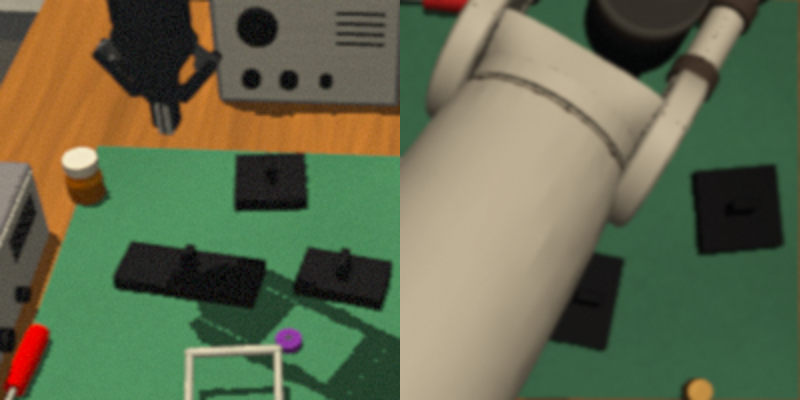

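The fingertips appear about 13 px above their predicted spot in the side view, so they didn't get down to the rib. I'll triangulate the tip.

```bash
python3 - <<'E'
from workcell import *
from h import *
from scipy.optimize import least_squares
s=observe(); p=np.array(s["tcp_pos"]); D=snapshot("side"),snapshot("wrist")
cv2.imwrite("pics/n.png",np.hstack([cv2.resize(D[0]["frame"][80:140,190:250],(400,400),interpolation=2),cv2.resize(D[1]["frame"][220:300,280:360],(400,400),interpolation=2)]))
for a,b in(((222,125),(319,247)),((222,125),(319,243)),((222.5,127),(319,247))):
    r=least_squares(lambda q:np.r_[proj(D[0],q)-a,proj(D[1],q)-b],p); print((r.x-p)*1000,r.cost)
E
```

```text
[ 1.49396635  7.45588501 14.29813069] 0.059622820742430915
[ 1.85277377 10.26659221 15.75018738] 0.43973785336046406
[1.06505883 4.2865588  7.41949944] 0.009497002986419494
```

View pics/n.png

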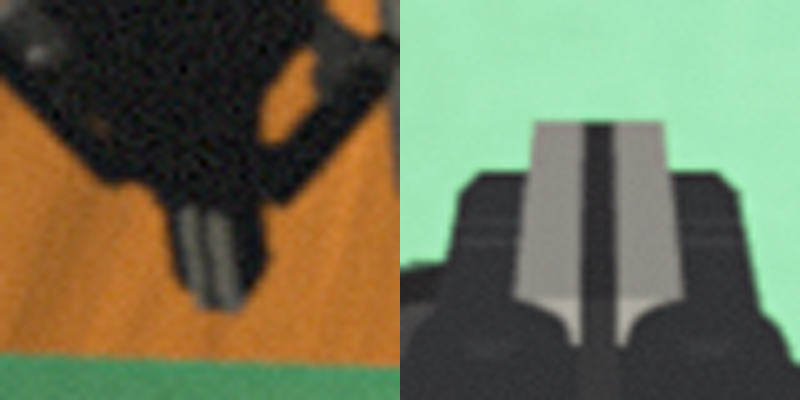

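The triangulated tips sit at about the TCP height or slightly above it, roughly 35 mm short of where the spec puts them. So the first grasp closed above the rib. I'll do a guarded descent in small steps with a narrow opening.

jog_arm([
  [24,[0,0,50],0],
  [24,[0,0,100],0],
  [24,[0,0,135],0],
  [24,[0,0,150],0],
  [24,[0,0,155],0],
  [24,[0,0,158],0],
  [24,[0,0,160],0],
  [24,[0,0,162],0],
  [24,[0,0,164],0],
])

```text
time: 5.6
tcp_pos: [0.6126, -0.2135, 0.0468]
tcp_rot: [3.141, 0.0, 1.425]
contact_force: [0.9, -0.3, -1.0]
grip_width: 0.279
```

jog_arm([
  [24,[0,0,2],0],
  [24,[0,0,4],0],
  [24,[0,0,6],0],
  [24,[0,0,6],0],
])

```text
time: 6.1
tcp_pos: [0.6122, -0.2133, 0.0402]
tcp_rot: [-3.141, -0.0, 1.425]
contact_force: [0.9, -0.2, -0.5]
grip_width: 0.281
```

jog_arm([
  [24,[0,0,2],0],
  [24,[0,0,4],0],
  [24,[0,0,6],0],
  [24,[0,0,8],0],
  [24,[0,0,8],0],
])

```text
time: 6.72
tcp_pos: [0.6122, -0.2133, 0.0322]
tcp_rot: [-3.141, -0.0, 1.425]
contact_force: [0.1, 0.2, 0.3]
grip_width: 0.281
```

```bash
python3 - <<'E'
from workcell import *
from h import *
s=observe(); p=np.array(s["tcp_pos"]); print(p,s["contact_force"])
e=snapshot("side");d=snapshot("wrist")
print(proj(e,[.6115,-.2133,.046]),proj(d,[.6115,-.2133,.046]),proj(d,[.6115,-.2133,.02]))
cv2.imwrite("pics/q.png",np.hstack([cv2.resize(e["frame"][130:220,180:280],(400,360),interpolation=2),cv2.resize(d["frame"][120:320,220:420],(400,360),interpolation=2)]))
E
```

```text
[ 0.61220217 -0.21332062  0.03222336] [0.05820882 0.16831874 0.26490906]
[232.97956018 185.46746135] [316.97731545 260.38910966] [317.26944711 239.87114717]
```

View pics/q.png

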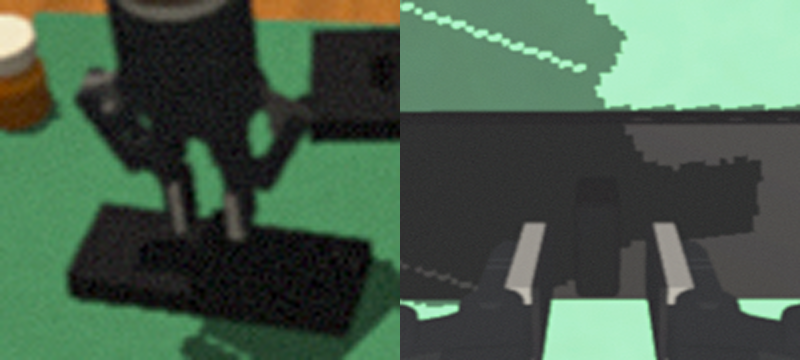

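The fingers now straddle the rib with their tips just below its top. I'll keep descending guarded.

jog_arm([
  [24,[0,0,3],0],
  [24,[0,0,5],0],
  [24,[0,0,7],0],
  [24,[0,0,9],0],
  [24,[0,0,9],0],
])

```text
time: 7.45
tcp_pos: [0.6122, -0.2133, 0.0232]
tcp_rot: [-3.141, -0.0, 1.425]
contact_force: [0.1, 0.2, -0.3]
grip_width: 0.278
```

jog_arm([
  [24,[0,0,1],0],
  [24,[0,0,2],0],
  [24,[0,0,3],0],
  [24,[0,0,3],0],
])

```text
time: 7.95
tcp_pos: [0.6123, -0.2134, 0.0204]
tcp_rot: [-3.141, -0.0, 1.425]
contact_force: [0.7, -0.2, -0.3]
grip_width: 0.281
```

jog_arm([
  [24,[0,0,1],0],
  [24,[0,0,2],0],
  [24,[0,0,2],0],
])

```text
time: 8.32
tcp_pos: [0.6123, -0.2134, 0.0184]
tcp_rot: [-3.141, -0.0, 1.425]
contact_force: [-0.7, 0.5, -0.3]
grip_width: 0.283
```

jog_arm([
  [24,[0,0,2],0],
  [24,[0,0,2],0],
  [0,[0,0,2],0],
  [0,[0,0,2],0],
  [0,[0,0,2],0],
  [0,[0,0,2],0],
  [0,[0,0,2],0],
], squeeze=50)

```text
time: 9.2
tcp_pos: [0.6125, -0.2135, 0.0166]
tcp_rot: [3.141, 0.0, 1.425]
contact_force: [-0.8, -0.9, 1.0]
grip_width: 0.126
```

Gripped: the opening of 0.126 is about 11 mm, which fits the 12 mm rib. Next I lift.

jog_arm([
  [0,[0,0,-5],0],
  [0,[0,0,-15],0],
  [0,[0,0,-35],0],
  [0,[0,0,-60],0],
  [0,[0,0,-90],0],
  [0,[0,0,-115],0],
  [0,[0,0,-130],0],
  [0,[0,0,-140],0],
  [0,[0,0,-140],0],
])

```text
time: 10.32
tcp_pos: [0.6126, -0.2135, 0.157]
tcp_rot: [3.141, 0.0, 1.425]
contact_force: [0.1, -0.3, -1.2]
grip_width: 0.123
```

```bash
python3 - <<'E'
from workcell import *
from h import *
s=observe(); print(s["time"],s["tcp_pos"],s["grip_width"],s["contact_force"])
print(shift(s,[.523,.0487,s["tcp_pos"][2]]))
E
```

```text
10.325 [ 0.61258111 -0.21353027  0.15703564] 0.12284386859913551 [ 0.07538537 -0.25290888 -1.17446503]
[ 2.464e+02 -1.268e+02 -2.000e-01]
```

jog_arm([
  [0,[12,-6,0],-1],
  [0,[40,-20,0],-3],
  [0,[75,-39,0],-5],
  [0,[115,-59,0],-7],
  [0,[155,-80,0],-9],
  [0,[190,-98,0],-11],
  [0,[220,-113,0],-13],
  [0,[238,-122,0],-14],
  [0,[246,-127,0],-14],
  [0,[246,-127,0],-14],
])

```text
time: 11.58
tcp_pos: [0.5224, 0.0484, 0.1563]
tcp_rot: [-3.141, 0.0, 1.669]
contact_force: [0.2, -0.3, -1.4]
grip_width: 0.122
```

```bash
python3 - <<'E'
from workcell import *
from h import *
e=snapshot("top");e=snapshot("side");d=snapshot("wrist");t=snapshot("top")
s=observe(); p=np.array(s["tcp_pos"]); print(s["time"],p,np.degrees(s["tcp_rot"]))
a=np.radians(5.6);ux=np.array([np.cos(a),np.sin(a),0]);uy=np.array([-np.sin(a),np.cos(a),0]); z=np.array([0,0,1])
def rect(dd,c,col):
    q=np.array([proj(dd,c+i*.084*ux+j*.032*uy) for i,j in((1,1),(1,-1),(-1,-1),(-1,1))]); cv2.polylines(dd["frame"],[np.round(q*16).astype(int)],True,col,1,4,4)
c=np.array([p[0],p[1],p[2]-.0166])
for dd in(e,d):
    rect(dd,c+.02*z,(0,0,255)); rect(dd,np.array([.523,.0487,.06]),(255,0,255))
cv2.imwrite("pics/p.png",np.hstack([cv2.resize(e["frame"][160:380,160:360],(400,440)),cv2.resize(d["frame"],(400,250))[:, :] if 0 else cv2.resize(d["frame"][60:390,140:500],(400,440))]))
E
```

```text
11.775 [0.52290737 0.04759166 0.15654868] [1.79989803e+02 1.54062652e-02 9.55593003e+01]
```

View pics/p.png

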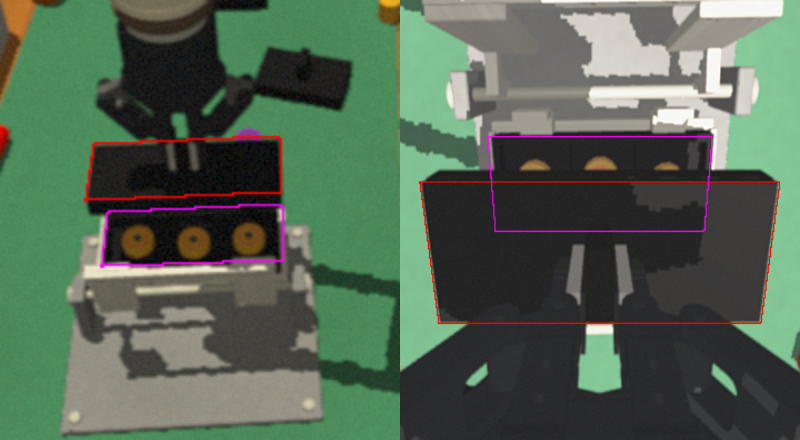

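The held tray matches the red model and lines up over the loaded tray (magenta), so I lower it.

jog_arm([
  [0,[1,0,15],0],
  [0,[1,0,35],0],
  [0,[1,0,50],0],
  [0,[1,0,62],0],
  [0,[1,0,70],0],
  [0,[1,0,74],0],
  [0,[1,0,76],0],
  [0,[1,0,78],0],
  [0,[1,0,78],0],
])

```text
time: 12.9
tcp_pos: [0.5226, 0.0494, 0.0787]
tcp_rot: [3.141, 0.0, 1.669]
contact_force: [-0.8, -0.2, -1.5]
grip_width: 0.126
```

jog_arm([
  [0,[0,0,1],0],
  [0,[0,0,2],0],
  [0,[0,0,2],0],
])

```text
time: 13.28
tcp_pos: [0.5224, 0.0494, 0.0764]
tcp_rot: [-3.141, -0.0, 1.669]
contact_force: [-0.1, -0.0, -2.3]
grip_width: 0.122
```

jog_arm([
  [0,[0,0,1],0],
  [0,[0,0,1],0],
  [0,[0,0,1.5],0],
  [0,[0,0,1.5],0],
])

```text
time: 13.78
tcp_pos: [0.5226, 0.0494, 0.076]
tcp_rot: [3.142, 0.0, 1.669]
contact_force: [-4.6, 1.2, 8.4]
grip_width: 0.127
```

jog_arm([
  [0,[0,0,0.7],0],
  [0,[0,0,1.5],0],
  [0,[0,0,1.5],0],
])

```text
time: 14.15
tcp_pos: [0.5226, 0.0494, 0.0759]
tcp_rot: [-3.141, 0.0, 1.669]
contact_force: [-10.0, 0.3, 18.9]
grip_width: 0.124
```

Contact is made at 76 mm, as predicted. I'll relieve the pressure, release and rise.

jog_arm([
  [0,[0,0,-2.5],0],
  [0,[0,0,-2.5],0],
  [24,[0,0,-2.5],0],
  [24,[0,0,-2.5],0],
  [24,[0,0,-2.5],0],
  [24,[0,0,-8],0],
  [24,[0,0,-20],0],
  [24,[0,0,-50],0],
  [24,[0,0,-90],0],
  [24,[0,0,-110],0],
])

```text
time: 15.4
tcp_pos: [0.5239, 0.0493, 0.1872]
tcp_rot: [3.137, 0.001, 1.669]
contact_force: [-0.0, -0.9, 0.1]
grip_width: 0.28
```

jog_arm([
  [40,[-30,0,0],0],
  [40,[-70,0,0],10],
  [40,[-107,3,0],20],
  [40,[-107,3,0],30],
  [40,[-107,3,0],40],
  [40,[-107,3,0],50],
  [40,[-107,3,0],60],
  [40,[-107,3,0],70],
  [40,[-107,3,0],80],
  [40,[-107,3,0],90],
])

```text
time: 16.65
tcp_pos: [0.5362, -0.0568, 0.1846]
tcp_rot: [3.141, -0.001, 0.093]
contact_force: [0.6, -0.4, 0.6]
grip_width: 0.467
```

```bash
python3 - <<'E'
from workcell import *
from h import *
for _ in range(4): snapshot("top")
e=snapshot("side");d=snapshot("wrist")
s=observe(); p=np.array(s["tcp_pos"]); print(s["time"],p,np.degrees(s["tcp_rot"]),s["joint_pos"])
a=np.radians(5.6);ux=np.array([np.cos(a),np.sin(a),0]);uy=np.array([-np.sin(a),np.cos(a),0])
for dd in(e,d):
    for c,j in((np.array([.523,.0487,.08]),.032),):
        q=np.array([proj(dd,c+i*.084*ux+k*j*uy) for i,k in((1,1),(1,-1),(-1,-1),(-1,1))]); cv2.polylines(dd["frame"],[np.round(q*16).astype(int)],True,(255,0,255),1,4,4)
    q=np.array([proj(dd,np.array([.5357,-.0575,.06])+i*.04*ux) for i in(1,-1)]); cv2.polylines(dd["frame"],[np.round(q*16).astype(int)],False,(0,0,255),1,4,4)
cv2.imwrite("pics/r.png",np.hstack([cv2.resize(e["frame"][160:380,160:360],(400,440)),cv2.resize(d["frame"],(640,400))[:, 120:520]][0:1]+[cv2.resize(d["frame"],(400,250))][0:0]+[cv2.resize(d["frame"][0:352,160:480],(400,440))]))
E
```

```text
16.95 [ 0.53602414 -0.05678588  0.18390201] [ 1.79987549e+02 -2.41324933e-02  5.76407006e+00] [-3.29847902e-01  9.47594198e-02  1.73874319e+00 -2.25141861e-05
  1.30761659e+00  1.14035232e+00]
```

View pics/r.png

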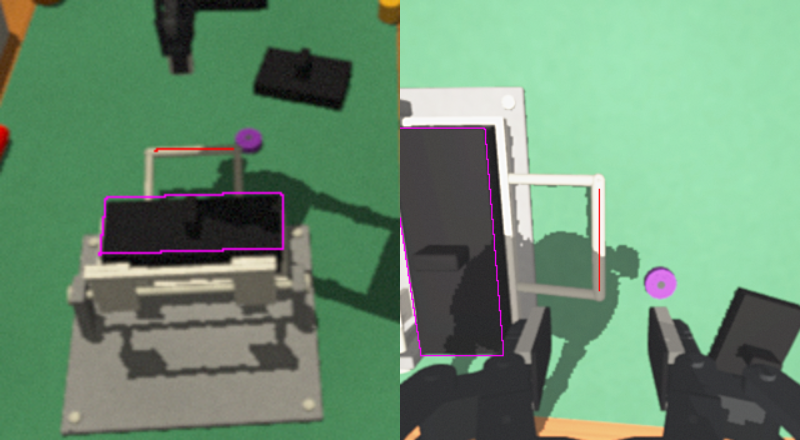

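The empty tray sits squarely on the loaded one, and the red bar model overlays the bar. Next I descend and grip the bar.

jog_arm([
  [40,[0,0,30],0],
  [40,[0,0,60],0],
  [40,[0,0,90],0],
  [40,[0,0,115],0],
  [40,[0,0,132],0],
  [40,[0,0,142],0],
  [40,[0,0,148],0],
  [40,[0,0,151],0],
  [40,[0,0,151],0],
])

```text
time: 18.08
tcp_pos: [0.5362, -0.0569, 0.0329]
tcp_rot: [3.141, -0.001, 0.098]
contact_force: [0.4, 0.4, -0.6]
grip_width: 0.474
```

jog_arm([
  [0,[0,0,0],0],
  [0,[0,0,0],0],
  [0,[0,0,0],0],
  [0,[0,0,0],0],
  [0,[0,0,0],0],
], squeeze=40)

```text
time: 18.7
tcp_pos: [0.5362, -0.056, 0.033]
tcp_rot: [-3.141, -0.001, 0.098]
contact_force: [-0.7, 5.2, 3.7]
grip_width: 0.1
```

```bash
python3 - <<'E'
import numpy as np
s=lambda t:np.sin(np.radians(t)); c=lambda t:np.cos(np.radians(t))
for t0 in range(0,180,30):
    print(t0,[[0,[0,round(-165*(c(t0)-c(t)),1),round(-165*(s(t)-s(t0)),1)],0] for t in range(t0+3,t0+31,3)])
E
```

```text
0 [[0, [0, np.float64(-0.2), np.float64(-8.6)], 0], [0, [0, np.float64(-0.9), np.float64(-17.2)], 0], [0, [0, np.float64(-2.0), np.float64(-25.8)], 0], [0, [0, np.float64(-3.6), np.float64(-34.3)], 0], [0, [0, np.float64(-5.6), np.float64(-42.7)], 0], [0, [0, np.float64(-8.1), np.float64(-51.0)], 0], [0, [0, np.float64(-11.0), np.float64(-59.1)], 0], [0, [0, np.float64(-14.3), np.float64(-67.1)], 0], [0, [0, np.float64(-18.0), np.float64(-74.9)], 0], [0, [0, np.float64(-22.1), np.float64(-82.5)], 0]]
30 [[0, [0, np.float64(-4.5), np.float64(-7.4)], 0], [0, [0, np.float64(-9.4), np.float64(-14.5)], 0], [0, [0, np.float64(-14.7), np.float64(-21.3)], 0], [0, [0, np.float64(-20.3), np.float64(-27.9)], 0], [0, [0, np.float64(-26.2), np.float64(-34.2)], 0], [0, [0, np.float64(-32.5), np.float64(-40.1)], 0], [0, [0, np.float64(-39.1), np.float64(-45.7)], 0], [0, [0, np.float64(-45.9), np.float64(-51.0)], 0], [0, [0, np.float64(-53.0), np.float64(-55.9)], 0], [0, [0, np.float64(-60.4), np.float64(-60.4)], 0]]
60 [[0, [0, np.float64(-7.6), np.float64(-4.1)], 0], [0, [0, np.float64(-15.4), np.
[... 1228 characters left out ...]
0, [0, np.float64(-45.7), np.float64(39.1)], 0], [0, [0, np.float64(-51.0), np.float64(45.9)], 0], [0, [0, np.float64(-55.9), np.float64(53.0)], 0], [0, [0, np.float64(-60.4), np.float64(60.4)], 0]]
150 [[0, [0, np.float64(-4.1), np.float64(7.6)], 0], [0, [0, np.float64(-7.8), np.float64(15.4)], 0], [0, [0, np.float64(-11.1), np.float64(23.4)], 0], [0, [0, np.float64(-14.0), np.float64(31.5)], 0], [0, [0, np.float64(-16.5), np.float64(39.8)], 0], [0, [0, np.float64(-18.5), np.float64(48.2)], 0], [0, [0, np.float64(-20.1), np.float64(56.7)], 0], [0, [0, np.float64(-21.2), np.float64(65.3)], 0], [0, [0, np.float64(-21.9), np.float64(73.9)], 0], [0, [0, np.float64(-22.1), np.float64(82.5)], 0]]
```

jog_arm([
  [0,[0,0,-3],0],
  [0,[0,-0.3,-9],0],
  [0,[0,-0.9,-17],0],
  [0,[0,-2,-26],0],
  [0,[0,-3.6,-34.3],0],
  [0,[0,-5.6,-42.7],0],
  [0,[0,-8.1,-51],0],
  [0,[0,-11,-59.1],0],
  [0,[0,-14.3,-67.1],0],
  [0,[0,-18,-74.9],0],
])

```text
time: 19.95
tcp_pos: [0.5342, -0.0392, 0.108]
tcp_rot: [3.141, -0.0, 0.098]
contact_force: [4.4, -1.4, -6.4]
grip_width: 0.092
```

jog_arm([
  [0,[0,-4.1,-7.6],0],
  [0,[0,-8.6,-15],0],
  [0,[0,-13.5,-22.1],0],
  [0,[0,-18.8,-28.9],0],
  [0,[0,-24.4,-35.5],0],
  [0,[0,-30.3,-41.8],0],
  [0,[0,-36.6,-47.7],0],
  [0,[0,-43.2,-53.3],0],
  [0,[0,-50,-58.6],0],
  [0,[0,-57.2,-63.5],0],
])

```text
time: 21.2
tcp_pos: [0.5284, 0.0152, 0.1733]
tcp_rot: [3.135, 0.001, 0.098]
contact_force: [-3.3, -13.1, 7.6]
grip_width: 0.097
```

jog_arm([
  [0,[0,-7.4,-4.5],0],
  [0,[0,-14.9,-8.6],0],
  [0,[0,-22.8,-12.3],0],
  [0,[0,-30.7,-15.7],0],
  [0,[0,-38.9,-18.5],0],
  [0,[0,-47.2,-21],0],
  [0,[0,-55.6,-23],0],
  [0,[0,-64.1,-24.6],0],
  [0,[0,-72.6,-25.7],0],
  [0,[0,-81.2,-26.4],0],
])

```text
time: 22.45
tcp_pos: [0.5199, 0.0974, 0.2007]
tcp_rot: [3.137, 0.001, 0.098]
contact_force: [-7.1, -7.6, 12.1]
grip_width: 0.095
```

jog_arm([
  [0,[0,-8.6,-0.5],0],
  [0,[0,-17.3,-0.7],0],
  [0,[0,-25.9,0],0],
  [0,[0,-34.4,1],0],
  [0,[0,-42.9,2.5],0],
  [0,[0,-51.3,4.5],0],
  [0,[0,-59.6,6.9],0],
  [0,[0,-67.8,9.8],0],
  [0,[0,-75.7,13.1],0],
  [0,[0,-83.5,16.9],0],
])

```text
time: 23.7
tcp_pos: [0.5111, 0.1814, 0.1821]
tcp_rot: [3.139, 0.003, 0.099]
contact_force: [-4.9, -5.6, 5.8]
grip_width: 0.094
```

jog_arm([
  [0,[0,-7.6,4.1],0],
  [0,[0,-14.9,8.6],0],
  [0,[0,-22.1,13.5],0],
  [0,[0,-28.9,18.8],0],
  [0,[0,-35.5,24.4],0],
  [0,[0,-41.8,30.3],0],
  [0,[0,-47.7,36.6],0],
  [0,[0,-53.3,43.2],0],
  [0,[0,-58.6,50],0],
  [0,[0,-63.5,57.2],0],
])

```text
time: 24.95
tcp_pos: [0.5045, 0.2449, 0.1241]
tcp_rot: [3.14, 0.004, 0.099]
contact_force: [-5.2, -2.9, 4.0]
grip_width: 0.096
```

jog_arm([
  [0,[0,-4.5,7.4],0],
  [0,[0,-8.6,14.9],0],
  [0,[0,-12.3,22.8],0],
  [0,[0,-15.7,30.7],0],
  [0,[0,-18.5,38.9],0],
  [0,[0,-21,47.2],0],
  [0,[0,-23,55.6],0],
  [0,[0,-24.6,64.1],0],
  [0,[0,-25.7,72.6],0],
  [0,[0,-26.3,78],0],
])

```text
time: 26.2
tcp_pos: [0.5018, 0.2716, 0.0454]
tcp_rot: [3.141, 0.004, 0.099]
contact_force: [-5.7, -0.5, 4.2]
grip_width: 0.098
```

jog_arm([
  [0,[0,0,3],0],
  [0,[0,0,6],0],
  [0,[0,0,9],0],
  [0,[0,0,10],0],
  [0,[0,0,10],0],
])

```text
time: 26.82
tcp_pos: [0.5018, 0.2721, 0.0354]
tcp_rot: [-3.141, 0.004, 0.098]
contact_force: [-5.7, 2.3, 2.0]
grip_width: 0.097
```

jog_arm([
  [0,[0,0,1],0],
  [0,[0,0,2.5],0],
  [0,[0,0,2.5],0],
])

```text
time: 27.2
tcp_pos: [0.5018, 0.2721, 0.033]
tcp_rot: [-3.141, 0.004, 0.098]
contact_force: [-4.8, 1.9, 2.5]
grip_width: 0.093
```

jog_arm([
  [0,[0,0,1.5],0],
  [0,[0,0,1.5],0],
])

```text
time: 27.45
tcp_pos: [0.5018, 0.2722, 0.0315]
tcp_rot: [-3.141, 0.004, 0.098]
contact_force: [-5.8, 3.1, 3.2]
grip_width: 0.094
```

jog_arm([
  [0,[0,0,1.5],0],
  [0,[0,0,3],0],
  [0,[0,0,3],0],
])

```text
time: 27.82
tcp_pos: [0.502, 0.2723, 0.0305]
tcp_rot: [-3.141, 0.004, 0.099]
contact_force: [-11.7, 0.4, 17.5]
grip_width: 0.101
```

jog_arm([
  [0,[0,0,1.5],0],
  [0,[0,0,3],0],
  [0,[0,0,3],0],
])

```text
time: 28.2
tcp_pos: [0.5021, 0.2723, 0.0302]
tcp_rot: [-3.141, 0.005, 0.099]
contact_force: [-21.0, -4.7, 36.1]
grip_width: 0.096
```

The bar is on its stop at TCP z ≈ 0.0303. I'll relieve the pressure, open, and rise straight up.

jog_arm([
  [0,[0,0,-4],0],
  [0,[0,0,-4],0],
  [35,[0,0,-4],0],
  [35,[0,0,-4],0],
  [35,[0,0,-4],0],
  [35,[0,0,-15],0],
  [35,[0,0,-40],0],
  [35,[0,0,-80],0],
  [35,[0,0,-130],0],
  [35,[0,0,-180],0],
])

```text
time: 29.45
tcp_pos: [0.5035, 0.2713, 0.2075]
tcp_rot: [-3.141, -0.001, 0.098]
contact_force: [0.4, 0.5, -0.7]
grip_width: 0.409
```

jog_arm([
  [35,[-30,0,-10],0],
  [35,[-80,0,-20],0],
  [35,[-120,0,-20],0],
  [35,[-120,0,-20],0],
  [35,[-120,0,-20],0],
])

```text
time: 30.08
tcp_pos: [0.385, 0.2597, 0.226]
tcp_rot: [-3.141, -0.002, 0.098]
contact_force: [-0.7, 0.0, -0.1]
grip_width: 0.41
```

```bash
python3 - <<'E'
from workcell import *
from h import *
t=snapshot("top");e=snapshot("side");s=observe();print(s["time"],s["tcp_pos"],s["contact_force"])
a=np.radians(5.7);ux=np.array([np.cos(a),np.sin(a),0]);uy=np.array([-np.sin(a),np.cos(a),0])
b=np.array([.5357,-.0573,.06])+.33*uy
for dd in(t,e):
    q=np.array([proj(dd,b+i*.04*ux) for i in(1,-1)]); cv2.polylines(dd["frame"],[np.round(q*16).astype(int)],False,(0,0,255),1,4,4)
cv2.imwrite("pics/z.png",np.hstack([cv2.resize(t["frame"][70:230,90:250],(400,400),interpolation=2),cv2.resize(e["frame"][200:400,140:340],(400,400),interpolation=2)]))
E
```

```text
30.175 [0.38520961 0.25960387 0.22559867] [-0.12090355  0.87609285  0.83633839]
```

View pics/z.png

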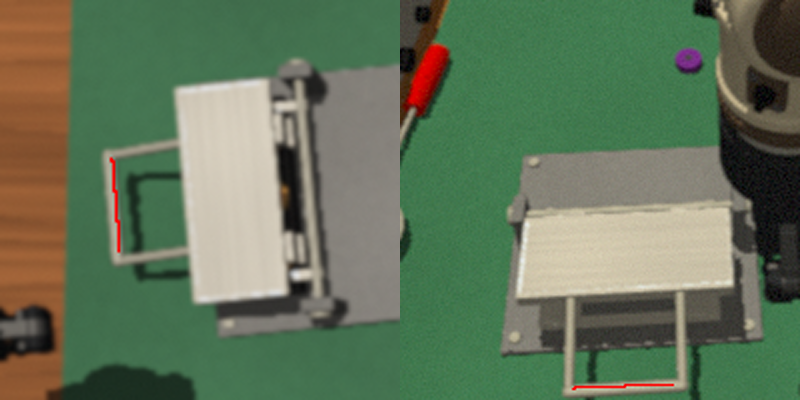

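Twelve pictures are used, so the rest is by numbers. The leaf is down on the far side with the bar on its stop. An orange spot shows in the gap between the trays and the hinge, at about top pixel (204,146). I'll check whether that is a wheel seen lying in its pocket or one that has escaped.

```bash
python3 - <<'E'
from workcell import *
from h import *
t=snapshot("top"); im=t["frame"]
hsv=cv2.cvtColor(im,cv2.COLOR_BGR2HSV)
def ch(p,h):
    if h[1]>90 and 5<h[0]<25 and h[2]>50: return 'O'
    if p.max()<45: return '#'
    if p.max()<90: return '+'
    if p.max()<150: return '-'
    return '.'
for v in range(96,200,2): print(v,''.join(ch(im[v,u],hsv[v,u]) for u in range(190,226)))
a=np.radians(5.7);uy=np.array([-np.sin(a),np.cos(a)]);ux=np.array([np.cos(a),np.sin(a)]);hg=np.array([.5357,-.0573])+.165*uy
for y,x in np.argwhere((hsv[130:160,196:215,1]>90)&(hsv[130:160,196:215,0]<25)&(hsv[130:160,196:215,0]>5))+[130,196]:
    q=[ray(t,(x,y),z)[:2]-hg for z in(.046,.058,.07)]; print(x,y,im[y,x],[(round(1000*k@ux),round(1000*k@uy)) for k in q])
w=snapshot("wrist"); T=w["camera_from_world"]; print("wristcam",-T[:3,:3].T@T[:3,3],T[2,:3],observe()["tcp_pos"])
E
```

```text
96 ------------------------------------
98 ------------------------+++---------
100 ----------------------+++##++-------
102 ........-----++#++---+######++------
104 ........-------++--.--+######++-----
106 ........-----------..-+#######+-----
108 ........--++++-----..-++####++------
110 ........-------.......-++++++-------
112 ......................-++-----------
114 .........-...------...-++-----------
116 ............-++++--...-++-----------
118 .............--.----..-++-----------
120 .............--..---..-+++----------
122 .............--..---..--++----------
124 .............--..---..--++----------
126 ............---..----..-++----------
128 ..........-++#+---+--..-++----------
130 ..........-+######++-..-++----------
132 ..........-+#######+-..--++---------
134 ...........+#######+-..--++---------
136 ...........+#######+--..-++---------
138 ...........+#######+--..-++---------
140 ...........-#######+--..-+++--------
142 ...........-+######++-..-+++--------
144 ............OOO#####+-..--++--------
146 ............OOOO####+-..--++--------
148 ............-OOO###++-...-++----
[... 2261 characters left out ...]
(-9, 16)]
203 150 [44 68 91] [(-7, 26), (-9, 23), (-11, 20)]
204 150 [28 51 70] [(-7, 24), (-9, 21), (-11, 18)]
205 150 [25 37 47] [(-7, 22), (-9, 19), (-11, 16)]
203 151 [45 67 85] [(-9, 26), (-11, 23), (-13, 20)]
204 151 [25 45 63] [(-9, 24), (-11, 21), (-13, 18)]
205 151 [23 33 42] [(-9, 22), (-11, 19), (-14, 16)]
203 152 [48 66 80] [(-11, 26), (-13, 23), (-15, 20)]
204 152 [23 40 52] [(-11, 24), (-13, 21), (-16, 18)]
205 152 [21 29 37] [(-12, 22), (-14, 19), (-16, 16)]
204 153 [21 32 40] [(-14, 25), (-16, 22), (-18, 19)]
205 153 [18 23 28] [(-14, 22), (-16, 19), (-18, 16)]
wristcam [0.45927562 0.26637788 0.37989813] [-0.28959023 -0.02955894 -0.95669419] [0.38497953 0.2595416  0.22527934]
```

```bash
python3 - <<'E'
from workcell import *
from h import *
for n,(a,b,c,d) in(("top",(40,235,120,335)),("side",(180,400,110,360))):
    im=snapshot(n)["frame"]; h=cv2.cvtColor(im,cv2.COLOR_BGR2HSV)
    m=((h[...,0]>5)&(h[...,0]<22)&(h[...,1]>110)&(h[...,2]>60)).astype(np.uint8); k=np.zeros_like(m); k[a:b,c:d]=m[a:b,c:d]
    N,_,st,ce=cv2.connectedComponentsWithStats(k); print(n,[(st[i,4],ce[i].round().tolist()) for i in range(1,N) if st[i,4]>2])
s=observe(); print(s["time"],s["contact_force"],s["joint_vel"].round(3)); finish_job()
E
```

```text
top [(np.int32(4), [319.0, 42.0]), (np.int32(19), [204.0, 147.0])]
side [(np.int32(877), [141.0, 246.0]), (np.int32(3), [350.0, 186.0]), (np.int32(12), [357.0, 189.0]), (np.int32(4), [334.0, 189.0]), (np.int32(3), [350.0, 189.0]), (np.int32(4), [353.0, 190.0]), (np.int32(3), [346.0, 192.0]), (np.int32(4), [329.0, 193.0]), (np.int32(4), [342.0, 193.0]), (np.int32(11), [349.0, 195.0]), (np.int32(4), [358.0, 193.0]), (np.int32(3), [340.0, 194.0]), (np.int32(4), [354.0, 195.0]), (np.int32(4), [326.0, 197.0]), (np.int32(15), [338.0, 199.0]), (np.int32(4), [344.0, 198.0]), (np.int32(3), [358.0, 196.0]), (np.int32(5), [355.0, 199.0]), (np.int32(12), [332.0, 202.0]), (np.int32(9), [163.0, 225.0]), (np.int32(5), [157.0, 245.0]), (np.int32(3), [154.0, 250.0]), (np.int32(5), [301.0, 252.0]), (np.int32(5), [151.0, 256.0]), (np.int32(4), [306.0, 260.0]), (np.int32(40), [111.0, 340.0])]
30.375 [-0.68352674 -0.78021263  0.24199374] [ 0.001 -0.004  0.007  0.001 -0.     0.001]
the job is handed in; nothing more can be done
```

I laid the matching long black tray face-down on the loaded one and let go. Then I swung the handle bar over in a steady half circle to its far stop, released it, backed the arm clear and handed the job in at about 30 s. I could not see two of the three wheels at the end, so their being in the pockets is inferred.

- **First grasp:** it closed on nothing. The fingertips sit about 35 mm higher than the stated tool frame puts them, by triangulating them in two cameras. I stepped down in small moves with the force reading watched, and the second grasp held.
- **Turner:** the last picture showed the swinging leaf flat on the far side. The bar matched its predicted end position and was firmly on its stop.
- **Middle wheel:** a strip of it shows at the hinge-side gap. That fits a wheel lying flat in the pocket, with the tray that was empty having slid about 12 mm to the stops.
- **Other two wheels:** they are hidden under the turner. In the top view I found no other brass colour near it. The side view's colour filter also picked up wood and the red tool, so that check told me nothing.
- **Forces:** the highest reading I saw was about 42 N at the wrist, from pressing the bar onto its stop, against the 120 N limit. Readings came only at the end of each move, so brief peaks could have been missed.

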